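# Bring the blue stone round in the ball vise and hold the curing lamp over it

## Task

A brooch is clamped in the stone-setter's ball vise, and its blue stone lies in its cup on glue that still has to set. Pull up the red knob of the vise's sprung lock pin, swing the head to the stop that brings the blue stone to the front, over the white pointer, and let the pin drop fully home. Then take the curing lamp out of its charging stand, carry it across clear of the plier rack and finish still holding it, upright, still and centred over the blue stone with its lens about a centimetre above it; the lamp must never touch the vise, the brooch or its stones, both loose stones stay lying in their cups, and the other things on the bench are left alone.

Things in the scene. Friction and masses are not known exactly. Their poses are not given: they have to be found in the camera images.
- vise: Ball vise, fixed: grey ball 124 mm across in a rubber seat, a fixed steel collar 148 mm across above it (top of its notched rim 87 mm up), then the turning head with two jaws. Origin: centre of its underside on the bench, on the head's axis; z up. Its -x is its front, roughly towards the robot, marked by the white pointer on the collar. Six notches 60 degrees apart, one at the front.
- brooch (a point): Middle of the round brass brooch, 82 mm across, clamped on the head; on the head's axis, 127 mm above the bench, level with its cup floors. Six stone cups, rims 131 mm up, stand on a 28 mm radius, 60 degrees apart; four hold fixed black stones. At the start the loose stones lie in the cups 60 degrees either side of the front. Four brass clamping pins round it reach 135 mm.
- head (a joint): Angle of the vise's head about its vertical axis, rad, 0 at the start, positive anticlockwise seen from above; stops (notches) at every 60 degrees, range -2.6 to 2.6. Pin up, it turns easily (about 0.05 N m of friction); pin home, it is locked with about 1 degree of play.
- pin (a joint): Height of the lock pin above home, m: 0 fully home (in the front notch at the start), 0.012 at most. Pulled straight up by its red knob against a spring (4 N at home, 7 N at the top), it clears the notched rim at 0.006. Let go, it springs down; its round tip finds a notch within about 3 mm. It sits on the head, 66.5 mm from the axis, at the front at the start, and swings with it.
- pin_knob (a point): Middle of the lock pin's red pull knob, on its vertical axis: round, upright, 19 mm across, 26 mm tall, from 14 mm below this point to 12 mm above. Pin home, this point is 138 mm above the bench; a steel sleeve of the head under the knob reaches up to 27 mm below it. Nothing else stands within 25 mm beside the knob.
- vise_front (a point): The place on the vise where the blue stone's origin must come: 28 mm in front of the axis (vise -x), 127 mm above the bench. It does not turn with the head.
- blue_stone: Light blue domed round stone, 18 mm across, 8 mm high, lying loose in its cup of 19.8 mm bore. Origin: centre of its flat underside; z up; top of the dome at z = 8 mm.
- red_stone: Dark red domed stone of the same size, loose in the cup on the other side; it waits its turn.
- lamp: Cordless curing lamp: upright white cylinder 26 mm across and 118 mm long with a blue end cap on top and a violet-lit lens 20 mm across at its lower end, 0.12 kg. Origin: centre of the lens face, its lowest point; z runs up along the lamp. It widens from 20 to 26 mm at 14 mm above the lens. It stands lens down in the charging stand.
- charger: Charging stand, fixed to the bench: grey disc 76 mm across with a white cup on it, 41 mm across outside, rim 44 mm above the bench, about 31 mm bore. The lamp's lens rests 12 mm above the bench, so the lamp must be lifted 35 mm to come out. Origin: centre of the underside.
- plier_rack: Fixed wooden plier rack between the stand and the vise with three pliers hung on its bar, 200 mm long (its x), 80 mm wide, tips of the pliers up to 162 mm above the bench. Origin: centre of the underside.
- brush_pot: Turquoise pot with brushes, 74 mm across, 180 mm tall with the brushes. Bystander. Origin: centre of the underside.
- tin: Round metal tin, 75 mm across, 57 mm tall. Bystander. Origin: centre of the underside.
- jar: Amber jar with a red lid, 56 mm across, 75 mm tall. Bystander. Origin: centre of the underside.
- bench_brush: Bench brush, wooden back and black bristles, 160 x 34 x 44 mm, lying on its bristles. Bystander. Origin: under the middle of its back.
Not all that is in view belongs to the job. Of the things that look like the lamp, the smaller one is meant.

How it is judged:
By the outcome, as a careful person would: the job done as asked, in the order asked, and still so for the second after the job is handed in, while the arm keeps its last pose, push and grip.
It also fails if it takes over 64 s, if anything falls off the work surface, if the arm or the gripper's body presses on something with over 40 N, if the wrist force passes 120 N, or if a joint passes its speed limit or range.

## Robot

A 7-joint arm with a two-finger parallel gripper is mounted at the origin on the work surface. World frame = base frame: x ahead of the robot, y to its left, z up, the work surface at z = 0. Lengths are in m, angles in rad, forces in N, time in s.
With the tool pointing down it reaches from about 0.425 to 0.875 m from the base axis. Payload 4.7 kg.
Tool frame: the origin (TCP) lies midway between the tips of the shut fingers; the grasp point (between the pads) lies 19 mm behind it (ctrl.grip_point_offset is the distance from the TCP to the grasp point, in m); z points along the fingers, y is the line along which they close (so a half turn about z gives the same grasp; the last joint's range is limited). The gripper opens to 87 mm and grips with 3 to 60 N. Pads are 19 mm wide; open, the fingers measure 117 mm over their backs; the gripper's body (75 mm by 190 mm) begins 51 mm behind the grasp point.
Start: joints at [-1.091, 0.321, -0.07, 1.45, 0.023, 1.371, -0.057], TCP at [0.292, 0.581, 0.19] pointing down, gripper open.
Joint ranges: [-2.86, 2.86], [-0.3, 2.09], [-1.38, 1.24], [0.06, 2.45], [-1.56, 4.7], [0.09, 2.05], [-2.69, 2.69]. Speed limits (rad/s): [2.57, 2.57, 3.14, 3.14, 3.14, 3.14, 3.14].

## Interface

Orientations are given as a rotation vector (axis times angle).
In Python, from bench import ctrl gives the robot as it stands.
- The arm moves only by the tool move_arm, never from a script. Its argument "increments" is text: rows parted by semicolons, each of 7 numbers parted by spaces: the shift along the world's x, y, z in mm, then the turn, a rotation vector about the world's x, y, z in degrees, then the closure in counts, from 0 (fully open) to 255 (shut). A call has exactly 8 rows; each row shifts and turns the commanded pose from where the row before left it; what a row does not reach is not made up. A row lasts 1/12 s, in which the tool goes at most 41.7 mm and 7.16 degrees, less where a joint would pass 70% of its speed; a pose out of reach is approached as far as the arm can. A call with a gripper value outside its range is refused whole. The fingers move at their own pace and stop on an object; "grip_force" is the grip in N (left out, the last holds). Time passes only in rows, so rows that do not move let the fingers close, or fill a call up. It gives the time, the measured TCP pose, the force, the opening and the grip force at its end, in the units of the state.
- ctrl.get_state(): the state, without advancing time (a new reading comes with each control period).
- ctrl.get_image(name): name is "scene" or "top" or "wrist"; returns a dict with "frame" (400x640x3 uint8, red, green, blue), "depth" (400x640 float32, m along the optical axis (not along the pixel's ray), 0 where there is no reading), "fx", "fy", "cx", "cy" (pixels), "position" and "orientation" of the camera in the world. Camera axes: x right, y down, z forward; pixel columns grow to the right and rows downward; lengths in m; the calibration is good to about 2 mm. A picture is of the moment at which its call begins.
- ctrl.close_job(): hands the job in; it is judged then, once.
Trained networks look in a picture, given as the dict that the camera call returned (one of the last four; its "shot" number tells which), for a name from the list of things; names that differ only in an ending like _2 or _b are one class to them, and where a whole thing is asked for, a point or a joint stands for the part that bears it (a point fixed in the world has none). Each returns a list of dicts, best first, with "score" (0 to 1); they miss things now and then, are a little off and sometimes report something else, mostly with a low value. They report only what shows in the picture. A call takes as long as a camera call. They do not tell look-alikes from the thing itself.
- ctrl.find_in(target, picture): "centre" ([x, y, z] in m, in world coordinates, good to about 4 mm: the middle of the surface that is visible of it).
- ctrl.silhouettes(target, picture): "region" (400x640 bool, what is visible of it).
The state is a dict: "time": time; "joint_positions": joint angles; "qd": joint speeds; "joint_torque": joint torques, N m; "position": TCP position; "tool_rot": TCP orientation; "ft_force": force on the tool from outside, world axes, zero at the start; "torque": the same for the moment, N m; "grip_width": opening from 0.0 (shut) to 1.0 (fully open); "grip_force": force on a finger pad.
Only numpy, scipy, OpenCV 4.12 (cv2) and the standard library are available. Lean on these libraries where they do the work, as an engineer would, in place of code of your own. Each camera call takes 0.05 s, during which the arm holds its last target. There are 200 camera calls.

## Working session

There is one attempt and no reset: what is moved stays moved. The work goes in short steps, Python scripts to look and compute and a tool call to move; the robot and the scene stay as the last step left them, time stands still between calls to the robot, and variables do not carry over. Pictures are saved under pics/ and viewed, at most 10 in all, crops included, and the job is handed in when it is done.

Besides the shell and the picture viewer there is one more tool, called after ">>>" by a JSON object that holds its "name" and its "arguments", one argument or row to a line. move_arm: Moves the arm, as the interface text tells. Its arguments: {"type":"object","properties":{"increments":{"type":"string"},"grip_force":{"type":"number"}},"required":["increments"]}

```bash
mkdir -p pics
cat > h.py <<'E'
import numpy as np, cv2
from scipy.spatial.transform import Rotation as R
from bench import ctrl
def Rm(o):
    o=np.array(o,float)
    if o.shape==(3,3): return o
    return (R.from_rotvec(o) if o.size==3 else R.from_quat(o)).as_matrix()
def cloud(p):
    d=p["depth"]; v,u=np.mgrid[:d.shape[0],:d.shape[1]]
    c=np.stack([(u-p["cx"])/p["fx"]*d,(v-p["cy"])/p["fy"]*d,d],-1)
    w=c@Rm(p["orientation"]).T+np.array(p["position"]); w[d==0]=np.nan
    return w
def proj(p,x):
    c=(np.array(x)-p["position"])@Rm(p["orientation"]); return c[0]/c[2]*p["fx"]+p["cx"],c[1]/c[2]*p["fy"]+p["cy"]
def save(p,n,crop=None,s=1):
    f=p["frame"][...,::-1]
    if crop: a,b,c,d=crop; f=f[b:d,a:c]
    cv2.imwrite("pics/"+n+".png",cv2.resize(f,None,fx=s,fy=s,interpolation=cv2.INTER_CUBIC))
E
python3 - <<'E'
from h import *
np.set_printoptions(precision=4,suppress=True)
s=ctrl.get_state(); print(s)
a=ctrl.get_image("scene"); b=ctrl.get_image("top")
for n,p in(("scene",a),("top",b)):
    print(n,p["position"],p["orientation"],p["fx"])
    for t in ["vise","brooch","pin_knob","blue_stone","red_stone","lamp","charger","plier_rack","brush_pot","tin","jar","bench_brush"]:
        print(t,[(np.round(r["centre"],3),round(r["score"],2),np.round(proj(p,r["centre"]))) for r in ctrl.find_in(t,p)][:4])
cv2.imwrite("pics/a.png",np.vstack([a["frame"],b["frame"]])[:,:,::-1][:, :][:, :] if 0 else cv2.resize(np.vstack([a["frame"],b["frame"]])[:,:,::-1],(480,600)))
save(a,"scene",None,1.25); save(b,"top",None,1.25)
E
```

```text
{'time': 0.0, 'joint_positions': array([-1.0909,  0.3218, -0.0701,  1.4517,  0.0226,  1.3708, -0.0569]), 'qd': array([ 0.0002,  0.0004,  0.0015, -0.0009,  0.0004, -0.0004, -0.0017]), 'joint_torque': array([  0.0003, -49.1286,  -0.4038, -31.2531,  -0.0639,   0.0437,
         0.0002]), 'position': array([0.2917, 0.5802, 0.1888]), 'tool_rot': array([-0.725 , -3.0564,  0.0029]), 'ft_force': array([-0.5221, -0.5441,  0.2081]), 'torque': array([ 0.0075,  0.0157, -0.0247]), 'grip_force': 0.0, 'grip_width': 1.0018604449570583}
scene [ 1.1259 -0.1641  0.8542] [-2.0391 -1.5716  0.535 ] 381.10128739989597
vise [(array([0.537, 0.168, 0.092]), 0.64, array([380., 173.]))]
brooch [(array([0.528, 0.175, 0.127]), 0.86, array([382., 161.]))]
pin_knob [(array([0.443, 0.202, 0.141]), 0.39, array([381., 133.]))]
blue_stone []
red_stone [(array([0.446, 0.204, 0.142]), 0.72, array([382., 134.]))]
lamp [(array([ 0.631, -0.096,  0.121]), 0.71, array([288., 217.])), (array([ 0.594, -0.204,  0.104]), 0.6, array([241., 218.]))]
charger [(array([ 0.599, -0.203,  0.009]), 0.79, array([247., 241.]))]
plier_rack [(
[... 950 characters left out ...]
.55, array([391., 197.]))]
red_stone [(array([0.484, 0.168, 0.135]), 0.47, array([250., 229.]))]
lamp [(array([ 0.609, -0.088,  0.171]), 0.72, array([357., 173.])), (array([ 0.586, -0.196,  0.124]), 0.43, array([399., 185.]))]
charger [(array([ 0.575, -0.191,  0.008]), 0.64, array([391., 197.]))]
plier_rack [(array([0.528, 0.006, 0.014]), 0.88, array([318., 215.]))]
brush_pot [(array([0.74 , 0.02 , 0.055]), 0.57, array([311., 134.]))]
tin [(array([0.409, 0.391, 0.056]), 0.74, array([167., 263.]))]
jar [(array([ 0.506, -0.394,  0.076]), 0.63, array([476., 218.])), (array([0.442, 0.198, 0.151]), 0.53, array([236., 246.]))]
bench_brush [(array([0.602, 0.391, 0.047]), 0.59, array([170., 189.]))]
```

View pics/scene.png

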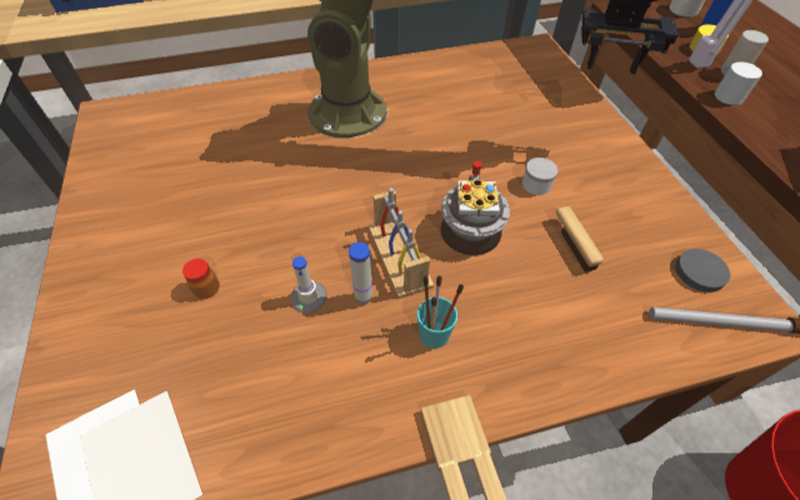

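View pics/top.png

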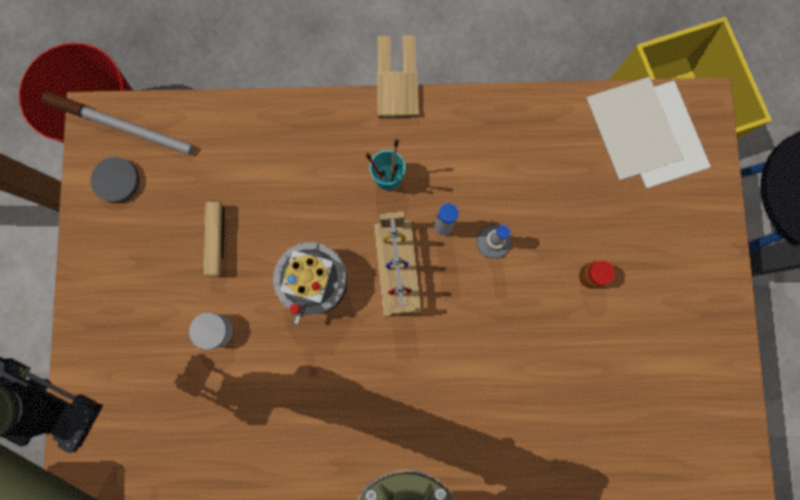

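The scene view shows the lamp candidates: the smaller one in the grey stand at about (240,215) of the raw 640x400 frame, and a larger look-alike free-standing at (288,217). I choose the one in the stand. The red knob is at (381,133), and the jar lid and red stone are its colour look-alikes. The blue stone is on the +y side of the front, so the head turns +60°.

Next I move to a wrist view above the vise.

>>> {"name": "move_arm", "arguments": {
  "increments": "0 -10 30 0 0 0 0;15 -35 15 0 0 2 0;16 -36 15 0 0 2 0;16 -36 15 0 0 2 0;16 -36 15 0 0 2 0;16 -36 15 0 0 2 0;16 -36 15 0 0 1 0;16 -36 10 0 0 0 0"
}}

```text
time: 1.97
position: [0.4028, 0.3203, 0.3209]
tool_rot: [0.427, 3.111, 0.003]
ft_force: [0.8, 0.7, 0.6]
grip_width: 1.001
grip_force: 0.0
```

>>> {"name": "move_arm", "arguments": {
  "increments": "16 -36 10 0 0 0 0;16 -36 0 0 0 0 0;16 -36 0 0 0 0 0;15 -20 0 0 0 0 0;0 0 0 0 0 0 0;0 0 0 0 0 0 0;0 0 0 0 0 0 0;0 0 0 0 0 0 0"
}}

```text
time: 2.63
position: [0.4643, 0.1955, 0.3289]
tool_rot: [-0.424, -3.112, -0.001]
ft_force: [-0.4, -0.0, -0.3]
grip_width: 1.0
grip_force: 0.0
```

Run:
```python
from h import *
np.set_printoptions(precision=4,suppress=True)
s=ctrl.get_state(); print(s["time"],s["position"],s["tool_rot"],s["joint_positions"])
p=ctrl.get_image("wrist"); print(p["position"],p["orientation"])
np.savez("w1.npz",**{k:p[k] for k in("frame","depth","position","orientation","fx","fy","cx","cy")})
for t in ["vise","brooch","pin_knob","blue_stone","red_stone"]:
    print(t,[(np.round(r["centre"],4),round(r["score"],2),np.round(proj(p,r["centre"]))) for r in ctrl.find_in(t,p)][:4])
save(p,"w1",None,1.25)
```

```text
2.6333 [0.4643 0.1955 0.3289] [-0.4243 -3.1124 -0.0006] [-0.6801 -0.0295  0.2239  1.5736  0.006   1.5968  0.8436]
[0.3919 0.2153 0.5233] [2.3165 1.7616 0.2457]
vise [(array([0.4051, 0.394 , 0.0544]), 0.31, array([466.,  69.]))]
brooch [(array([0.4944, 0.1917, 0.1287]), 0.79, array([328., 194.]))]
pin_knob [(array([0.4385, 0.2047, 0.1493]), 0.77, array([326., 146.]))]
blue_stone [(array([0.4995, 0.2122, 0.1344]), 0.66, array([346., 194.]))]
red_stone []
```

View pics/w1.png

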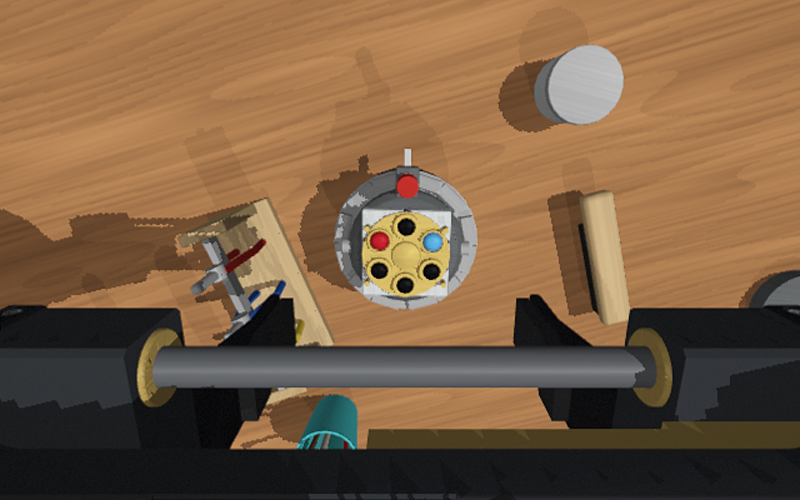

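The wrist view shows the knob at (407,186), the white pointer at (407,157), the blue stone at (432,242) and the red at (379,241), in displayed pixels. Now I measure these precisely.

```bash
cat >> h.py <<'E'
def ray(p,uv,z):
    d=Rm(p["orientation"])@np.array([(uv[0]-p["cx"])/p["fx"],(uv[1]-p["cy"])/p["fy"],1]); o=np.array(p["position"],float)
    return o+d*(z-o[2])/d[2]
def blobs(p,lo,hi,box,minA=8):
    h=cv2.cvtColor(p["frame"],cv2.COLOR_RGB2HSV); m=cv2.inRange(h,np.array(lo),np.array(hi))
    k=np.zeros_like(m); a,b,c,d=box; k[b:d,a:c]=m[b:d,a:c]
    n,l,st,ce=cv2.connectedComponentsWithStats(k)
    return [(ce[i],st[i,4],l==i) for i in range(1,n) if st[i,4]>=minA]
E
python3 - <<'E'
from h import *
np.set_printoptions(precision=4,suppress=True)
p=dict(np.load("w1.npz")); w=cloud(p); box=(250,110,400,260)
for nm,lo,hi,z in(("red",(0,150,120),(6,255,255),.133),("red2",(174,150,120),(180,255,255),.133),("blue",(95,80,120),(125,255,255),.133),("brass",(15,90,110),(32,255,255),.131),("white",(0,0,190),(180,40,255),.09),("black",(0,0,0),(180,255,45),.133)):
    for c,a,m in blobs(p,lo,hi,box,12):
        q=w[m]; print(nm,c,a,"med",np.nanmedian(q,0),"zmax",np.nanpercentile(q[:,2],95),"ray",ray(p,c,z)[:2])
# knob top
for c,a,m in blobs(p,(0,150,100),(6,255,255),(310,120,345,165)):
    q=w[m]; q=q[q[:,2]>np.nanmax(q[:,2])-.004]; print("knobtop",q.mean(0),q.min(0),q.max(0))
# collar circle: points at z .080-.092
q=w[110:260,250:400].reshape(-1,3); q=q[(abs(q[:,2]-.087)<.004)]
hull=cv2.convexHull((q[:,:2]*1e4).astype(np.float32)); print("collar",cv2.minEnclosingCircle(hull),len(q))
E
```

```text
red [325.6983 148.9132] 242 med [0.4419 0.2039 0.1494] zmax 0.1506033079785568 ray [0.4441 0.2034]
red2 [303.2905 192.3108] 148 med [0.4847 0.166  0.1331] zmax 0.13467816591974527 ray [0.4846 0.1659]
blue [345.892 193.108] 176 med [0.4984 0.2121 0.1327] zmax 0.13464609944032238 ray [0.4983 0.2121]
brass [367.5435 112.    ] 46 med [ 0.4265  0.272  -0.0004] zmax 0.0008900534097234791 ray [0.4183 0.2569]
brass [392.4783 112.6522] 46 med [ 0.4377  0.3054 -0.0006] zmax 0.0009709321277408857 ray [0.4261 0.2824]
brass [253.5333 117.9333] 15 med [ 0.3919  0.1114 -0.0009] zmax 0.00013418287326700767 ray [0.3916 0.1375]
brass [359.3478 121.5435] 46 med [ 0.4371  0.2552 -0.0005] zmax 0.0005734959087125568 ray [0.4256 0.246 ]
brass [383.4105 129.4148] 229 med [ 0.4572  0.29   -0.0006] zmax 0.0008174802481536448 ray [0.4407 0.2691]
brass [252.6875 125.1875] 16 med [ 0.4008  0.1069 -0.0011] zmax 0.0006155499076619941 ray [0.3986 0.1342]
brass [377.75   123.6667] 12 med [ 0.4465  0.2815 -0.0003] zmax 0.0006753702764714541 ray [0.4331 0.2646]
brass [358.8947 132.4211] 19 med [ 0.452   0.2522 -0.0006
[... 4079 characters left out ...]
] zmax 0.12453279396419456 ray [0.5602 0.2045]
white [298.907  231.8837] 129 med [0.5325 0.1456 0.1233] zmax 0.12448628061382797 ray [0.5441 0.1401]
black [324.6165 181.2632] 133 med [0.4783 0.1926 0.1338] zmax 0.13540479635354158 ray [0.4787 0.1926]
black [302.9593 216.2683] 123 med [0.5115 0.1577 0.1339] zmax 0.13518442551687135 ray [0.5119 0.1575]
black [344.6721 217.0656] 122 med [0.5252 0.2036 0.1336] zmax 0.13504598189279945 ray [0.5256 0.2036]
black [323.6496 227.9573] 117 med [0.5316 0.1769 0.1339] zmax 0.13539821136126456 ray [0.5321 0.1767]
knobtop [0.4419 0.2038 0.1494] [0.433  0.1949 0.1478] [0.451  0.2125 0.1517]
collar ((5015.7333984375, 1878.740234375), 769.8709106445312) 2167
```

Six stones give the axis at (0.5052, 0.1847). The front direction is 163.3°, the knob is at (0.4419, 0.2038), and the vise-front target is at (0.4784, 0.1927). Now I descend onto the knob.

>>> {"name": "move_arm", "arguments": {
  "increments": "-11 4 -20 0 0 -1 90;-11 4 -30 0 0 0 90;0 0 -35 0 0 0 90;0 0 -35 0 0 0 90;0 0 -25 0 0 0 90;0 0 -15 0 0 0 90;0 0 0 0 0 0 90;0 0 0 0 0 0 90",
  "grip_force": 25
}}

```text
time: 3.6
position: [0.4427, 0.2018, 0.1688]
tool_rot: [-0.455, -3.107, 0.001]
ft_force: [0.3, -0.4, 1.2]
grip_width: 0.657
grip_force: 0.0
```

Run:
```python
from h import *
np.set_printoptions(precision=4,suppress=True)
s=ctrl.get_state(); print(s["position"],s["tool_rot"],s["ft_force"])
p=ctrl.get_image("wrist"); w=cloud(p)
for c,a,m in blobs(p,(0,150,100),(6,255,255),(200,60,450,330),20): 
  q=w[m]; print(c,a,np.nanmedian(q,0),ray(p,c,.15))
save(p,"w2")
```

```text
[0.4427 0.2018 0.1688] [-0.4554 -3.1075  0.0013] [ 0.3292 -0.384   1.2052]
[327.1851 216.1941] 778 [0.4406 0.2046 0.1492] [0.4399 0.2048 0.15  ]
```

View pics/w2.png

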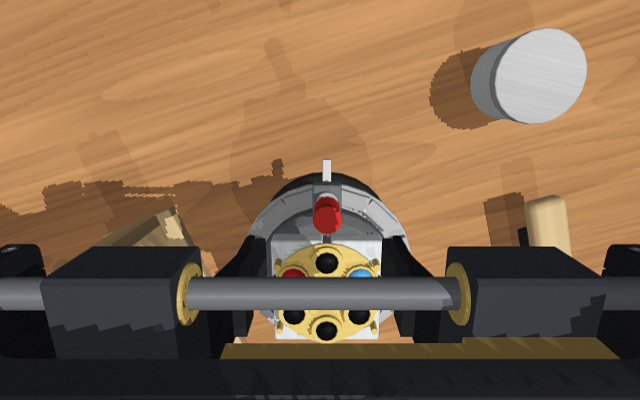

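The wrist view shows the knob at (327,215), midway between the fingers. I lower the gripper and grip it.

>>> {"name": "move_arm", "arguments": {
  "increments": "-1 2 -15 0 0 0 90;0 0 -15 0 0 0 90;0 0 -12 0 0 0 90;0 0 -6 0 0 0 90;0 0 0 0 0 0 90;0 0 0 0 0 0 255;0 0 0 0 0 0 255;0 0 0 0 0 0 255",
  "grip_force": 25
}}

```text
time: 4.32
position: [0.4429, 0.2043, 0.1222]
tool_rot: [0.456, 3.107, 0.002]
ft_force: [0.7, -0.2, 0.5]
grip_width: 0.499
grip_force: 0.0
```

>>> {"name": "move_arm", "arguments": {
  "increments": "0 0 0 0 0 0 255;0 0 0 0 0 0 255;0 0 0 0 0 0 255;0 0 0 0 0 0 255;0 0 0 0 0 0 255;0 0 0 0 0 0 255;0 0 0 0 0 0 255;0 0 0 0 0 0 255"
}}

```text
time: 4.98
position: [0.442, 0.2038, 0.121]
tool_rot: [-0.456, -3.108, -0.0]
ft_force: [0.3, -0.2, -0.8]
grip_width: 0.015
grip_force: 0.0
```

The gripper shut fully, so it missed the knob. I look again.

Run:
```python
from h import *
np.set_printoptions(precision=4,suppress=True)
s=ctrl.get_state(); print(s["position"],s["grip_width"],s["grip_force"],s["ft_force"])
ps=[ctrl.get_image(n) for n in("wrist","scene")]
for p in ps:
  w=cloud(p)
  for c,a,m in blobs(p,(0,150,100),(6,255,255),(200,60,450,330),20):
    q=w[m]; print(c,a,np.nanmedian(q,0),np.nanpercentile(q,[5,95],axis=0))
a=ps[0]["frame"][120:370,170:490]; b=cv2.resize(ps[1]["frame"][70:195,300:460],None,fx=2,fy=2)
cv2.imwrite("pics/c.png",cv2.resize(np.hstack([a,b])[:,:,::-1],None,fx=1.25,fy=1.25))
```

```text
[0.442  0.2038 0.121 ] 0.015057391072618376 0.0 [ 0.2963 -0.1722 -0.7627]
[318.546  239.2331] 163 [0.4356 0.202  0.1481] [[0.4335 0.1973 0.1249]
 [0.4487 0.2062 0.1502]]
[380.5294 135.9412] 34 [0.4487 0.1985 0.1345] [[0.4423 0.1945 0.1254]
 [0.4516 0.2038 0.15  ]]
[306.5667 176.5333] 60 [ 0.4817 -0.016   0.0739] [[ 0.4787 -0.0208  0.0287]
 [ 0.4832 -0.0087  0.106 ]]
[359.9362 247.5319] 47 [0.7335 0.0468 0.0916] [[0.7313 0.0381 0.0289]
 [0.7355 0.0539 0.1388]]
```

View pics/c.png

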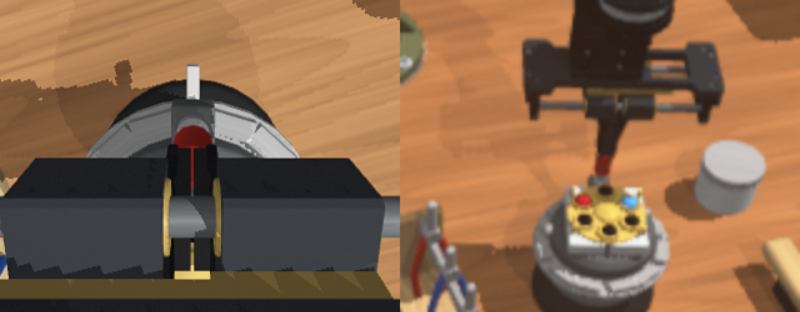

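The picture shows the fingers nearly shut with red visible between and below them. I check the depths to see where the finger tips really are.

Run:
```python
from h import *
np.set_printoptions(precision=3,suppress=True)
p=ctrl.get_image("scene"); w=cloud(p)
for v in range(112,146,2): print("s",v,w[v,379],w[v,382],p["frame"][v,379],p["frame"][v,382])
p=ctrl.get_image("wrist"); w=cloud(p)
for v in range(215,345,6): print("w",v,w[v,315],w[v,324],w[v,334],p["frame"][v,324],p["frame"][v,334])
```

```text
s 112 [0.47  0.171 0.243] [0.474 0.177 0.245] [55 45 40] [57 47 45]
s 114 [0.471 0.171 0.238] [0.472 0.178 0.238] [51 39 33] [51 39 33]
s 116 [0.473 0.171 0.233] [0.473 0.179 0.231] [51 39 33] [50 39 33]
s 118 [0.446 0.186 0.201] [0.449 0.193 0.202] [61 44 32] [48 34 27]
s 120 [0.448 0.186 0.195] [0.449 0.194 0.195] [103  70  46] [47 33 26]
s 122 [0.43  0.196 0.171] [0.449 0.195 0.188] [85 58 40] [48 34 29]
s 124 [0.434 0.195 0.168] [0.448 0.197 0.18 ] [57 40 30] [50 37 31]
s 126 [0.441 0.193 0.168] [0.45  0.197 0.175] [47 33 25] [51 38 31]
s 128 [0.443 0.193 0.162] [0.449 0.198 0.167] [47 33 25] [50 38 31]
s 130 [0.449 0.19  0.161] [0.45  0.198 0.161] [47 34 25] [51 38 32]
s 132 [0.444 0.194 0.149] [0.447 0.201 0.15 ] [76 36 27] [109  39  31]
s 134 [0.443 0.196 0.141] [0.449 0.201 0.145] [102  36  27] [104  38  29]
s 136 [0.445 0.196 0.135] [0.449 0.202 0.137] [105  37  28] [101  36  27]
s 138 [0.445 0.197 0.127] [0.453 0.201 0.133] [108  37  29] [102  37  27]
s 140 [0.442 0.2   0.115] [0.44  0.21  0.111] [100  72  68] [116  87  80]
s 142 [0.443 0.2   0.109] [0.447 0.207 0.111] [106
[... 1360 characters left out ...]
241] [0.414 0.212 0.24 ] [0.414 0.215 0.241] [67 69 70] [75 76 77]
w 305 [0.414 0.21  0.242] [0.416 0.212 0.24 ] [0.416 0.214 0.241] [115 117 121] [64 66 69]
w 311 [0.44  0.201 0.203] [0.484 0.191 0.134] [0.442 0.208 0.202] [22 20 21] [33 34 34]
w 317 [0.443 0.2   0.201] [0.49  0.19  0.131] [0.445 0.207 0.202] [94 79 49] [34 35 37]
w 323 [0.445 0.2   0.202] [0.495 0.188 0.129] [0.447 0.206 0.202] [104  90  55] [36 36 38]
w 329 [0.447 0.199 0.203] [0.498 0.187 0.131] [0.449 0.205 0.202] [105  89  56] [36 35 37]
w 335 [0.45  0.198 0.202] [0.5   0.186 0.133] [0.452 0.205 0.202] [158 136  78] [27 28 34]
w 341 [0.504 0.18  0.132] [0.505 0.185 0.133] [0.507 0.191 0.132] [235 210 122] [238 212 123]
```

Run:
```python
from h import *
np.set_printoptions(precision=3,suppress=True)
p=dict(np.load("w1.npz")); w=cloud(p)
for v in range(236,330,8): print(v,[w[v,u] for u in (215,225,232,415,421,432)])
g=w.reshape(-1,3); g=g[(g[:,2]>.25)]; print("min z of gripper pts",np.nanpercentile(g[:,2],[0,.5,1,2,5]))
p=ctrl.get_image("top"); w=cloud(p); print(ctrl.get_state()["position"])
p=ctrl.get_image("scene"); w=cloud(p); q=w[90:150,340:420].reshape(-1,3); q=q[(q[:,2]>.152)&(abs(q[:,0]-.442)<.02)&(abs(q[:,1]-.204)<.02)]; print(len(q),np.percentile(q,[0,5,50,95,100],axis=0))
```

```text
236 [array([0.44 , 0.148, 0.362]), array([0.547, 0.016, 0.013]), array([0.55 , 0.026, 0.014]), array([ 0.631,  0.298, -0.001]), array([ 0.634,  0.308, -0.001]), array([0.468, 0.249, 0.362])]
244 [array([0.44 , 0.151, 0.372]), array([0.443, 0.154, 0.369]), array([0.444, 0.156, 0.367]), array([0.468, 0.239, 0.366]), array([0.467, 0.242, 0.369]), array([0.467, 0.246, 0.373])]
252 [array([0.442, 0.152, 0.379]), array([0.443, 0.156, 0.379]), array([0.448, 0.155, 0.367]), array([0.472, 0.239, 0.366]), array([0.467, 0.24 , 0.376]), array([0.468, 0.244, 0.377])]
260 [array([0.443, 0.154, 0.386]), array([0.447, 0.155, 0.379]), array([0.452, 0.153, 0.367]), array([0.475, 0.238, 0.368]), array([0.47 , 0.239, 0.378]), array([0.467, 0.242, 0.386])]
268 [array([0.444, 0.155, 0.391]), array([0.45 , 0.154, 0.38 ]), array([0.456, 0.152, 0.368]), array([0.478, 0.236, 0.37 ]), array([0.474, 0.238, 0.378]), array([0.468, 0.24 , 0.391])]
276 [array([0.447, 0.154, 0.392]), array([0.453, 0.154, 0.382]), array([0.459, 0.152, 0.37 ]), array([0.482, 0.236, 0.37 ]), array([0.477, 0.237, 0.38 ]), array([0.471, 
[... 626 characters left out ...]
 0.448]), array([0.433, 0.181, 0.448]), array([0.445, 0.224, 0.448]), array([0.445, 0.225, 0.448]), array([0.446, 0.228, 0.448])]
316 [array([0.461, 0.151, 0.398]), array([0.627, 0.014, 0.107]), array([0.629, 0.023, 0.107]), array([ 0.773,  0.27 , -0.001]), array([ 0.776,  0.279, -0.001]), array([0.484, 0.235, 0.399])]
324 [array([ 0.699, -0.061, -0.002]), array([ 0.702, -0.044, -0.   ]), array([ 0.705, -0.033, -0.001]), array([ 0.789,  0.267, -0.002]), array([0.79 , 0.276, 0.   ]), array([0.796, 0.294, 0.   ])]
min z of gripper pts [0.36  0.367 0.372 0.383 0.41 ]
[0.442 0.204 0.121]
217 [[0.431 0.184 0.153]
 [0.443 0.186 0.16 ]
 [0.452 0.197 0.198]
 [0.462 0.21  0.292]
 [0.462 0.222 0.298]]
```

Both cameras put the visible finger tips about 33 mm above the reported TCP, in this pose and in the first one. xy agrees. The fingers closed above the knob and touched nothing. I correct for this offset by opening, going down 33 mm and gripping.

>>> {"name": "move_arm", "arguments": {
  "increments": "0 0 0 0 0 0 90;0 0 0 0 0 0 90;0 0 0 0 0 0 90;0 0 0 0 0 0 90;0 0 0 0 0 0 90;0 0 0 0 0 0 90;0 0 0 0 0 0 90;0 0 0 0 0 0 90"
}}

```text
time: 5.95
position: [0.442, 0.2039, 0.121]
tool_rot: [0.456, 3.108, 0.0]
ft_force: [-0.2, -0.0, -0.1]
grip_width: 0.521
grip_force: 0.0
```

>>> {"name": "move_arm", "arguments": {
  "increments": "0 0 -8 0 0 0 90;0 0 -8 0 0 0 90;0 0 -8 0 0 0 90;0 0 -6 0 0 0 90;0 0 -3 0 0 0 90;0 0 0 0 0 0 90;0 0 0 0 0 0 255;0 0 0 0 0 0 255"
}}

```text
time: 6.62
position: [0.4423, 0.204, 0.0883]
tool_rot: [0.456, 3.108, 0.001]
ft_force: [0.9, 0.3, -0.3]
grip_width: 0.566
grip_force: 0.0
```

>>> {"name": "move_arm", "arguments": {
  "increments": "0 0 0 0 0 0 255;0 0 0 0 0 0 255;0 0 0 0 0 0 255;0 0 0 0 0 0 255;0 0 0 0 0 0 255;0 0 0 0 0 0 255;0 0 0 0 0 0 255;0 0 0 0 0 0 255"
}}

```text
time: 7.28
position: [0.4421, 0.204, 0.0882]
tool_rot: [0.456, 3.108, 0.001]
ft_force: [-0.2, 0.1, 0.2]
grip_width: 0.205
grip_force: 25.0
```

Gripped. I pull up 9 mm.

>>> {"name": "move_arm", "arguments": {
  "increments": "0 0 2 0 0 0 255;0 0 2 0 0 0 255;0 0 2 0 0 0 255;0 0 2 0 0 0 255;0 0 1 0 0 0 255;0 0 0 0 0 0 255;0 0 0 0 0 0 255;0 0 0 0 0 0 255",
  "grip_force": 30
}}

```text
time: 7.95
position: [0.442, 0.2037, 0.0968]
tool_rot: [-0.456, -3.108, 0.0]
ft_force: [2.2, 0.6, -6.1]
grip_width: 0.212
grip_force: 30.0
```

Run:
```python
from h import *
np.set_printoptions(precision=4,suppress=True)
s=ctrl.get_state(); print(s["position"],s["grip_width"],s["grip_force"],s["ft_force"])
C=np.array([.5052,.1847]); r=np.array([.442,.204])-C
P=[]
for k in range(0,13):
    a=np.radians(5*k); P.append(C+[r[0]*np.cos(a)-r[1]*np.sin(a),r[0]*np.sin(a)+r[1]*np.cos(a)])
print(np.diff(np.array(P),axis=0)*1e3)
p=ctrl.get_image("scene"); w=cloud(p)
for c,a,m in blobs(p,(0,150,60),(8,255,255),(360,110,400,160),5): print(c,a,np.nanpercentile(w[m],[5,50,95],axis=0))
```

```text
[0.442  0.2037 0.0968] 0.21159255304002372 30.001064026728272 [ 2.2176  0.621  -6.1317]
[[-1.4416 -5.5817]
 [-0.9496 -5.6861]
 [-0.4505 -5.7472]
 [ 0.0522 -5.7646]
 [ 0.5544 -5.7381]
 [ 1.0524 -5.668 ]
 [ 1.5424 -5.5547]
 [ 2.0206 -5.3991]
 [ 2.4835 -5.2025]
 [ 2.9275 -4.9662]
 [ 3.3492 -4.6922]
 [ 3.7454 -4.3824]]
[381.4242 131.7879] 66 [[0.4388 0.1931 0.1347]
 [0.4474 0.1993 0.1532]
 [0.451  0.2082 0.1608]]
[372.3529 149.6471] 17 [[0.4828 0.1565 0.1292]
 [0.4872 0.1609 0.1338]
 [0.4914 0.1684 0.137 ]]
```

The pin is up: 6.1 N, and the knob top is at about 0.159. I swing +60° gently along the arc.

>>> {"name": "move_arm", "arguments": {
  "increments": "-0.8 -2.8 0 0 0 2.5 255;-0.6 -2.8 0 0 0 2.5 255;-0.5 -2.8 0 0 0 2.5 255;-0.4 -2.9 0 0 0 2.5 255;-0.3 -2.9 0 0 0 2.5 255;-0.2 -2.8 0 0 0 2.5 255;0 -2.9 0 0 0 2.5 255;0.1 -2.9 0 0 0 2.5 255"
}}

```text
time: 8.67
position: [0.4394, 0.1809, 0.0969]
tool_rot: [-0.094, 3.14, 0.0]
ft_force: [2.7, 1.8, -6.7]
grip_width: 0.208
grip_force: 30.0
```

>>> {"name": "move_arm", "arguments": {
  "increments": "0.2 -2.9 0 0 0 2.5 255;0.3 -2.9 0 0 0 2.5 255;0.5 -2.8 0 0 0 2.5 255;0.6 -2.8 0 0 0 2.5 255;0.7 -2.8 0 0 0 2.5 255;0.8 -2.8 0 0 0 2.5 255;1 -2.7 0 0 0 2.5 255;1 -2.7 0 0 0 2.5 255"
}}

```text
time: 9.33
position: [0.4446, 0.1587, 0.097]
tool_rot: [-0.637, 3.076, 0.001]
ft_force: [2.9, 1.8, -7.0]
grip_width: 0.21
grip_force: 30.0
```

>>> {"name": "move_arm", "arguments": {
  "increments": "1.2 -2.6 0 0 0 2.5 255;1.3 -2.6 0 0 0 2.5 255;1.4 -2.5 0 0 0 2.5 255;1.5 -2.5 0 0 0 2.5 255;1.6 -2.4 0 0 0 2.5 255;1.7 -2.3 0 0 0 2.5 255;1.9 -2.2 0 0 0 2.5 255;1.8 -2.2 0 0 0 2.5 255"
}}

```text
time: 10.0
position: [0.457, 0.1396, 0.097]
tool_rot: [-1.162, 2.918, 0.001]
ft_force: [2.4, 1.3, -7.0]
grip_width: 0.21
grip_force: 30.0
```

Run:
```python
from h import *
np.set_printoptions(precision=4,suppress=True)
s=ctrl.get_state(); print(s["position"],s["tool_rot"],s["grip_width"],s["ft_force"],s["torque"])
C=np.array([.5052,.1847]); d=s["position"][:2]-C; print(np.degrees(np.arctan2(d[1],d[0])),np.linalg.norm(d))
for n in("scene","top"):
  p=ctrl.get_image(n)
  for t in("blue_stone","red_stone","brooch"): print(n,t,[(np.round(r["centre"],4),round(r["score"],2)) for r in ctrl.find_in(t,p)][:2])
```

```text
[0.457  0.1396 0.097 ] [-1.1616  2.9184  0.0011] 0.2100517931979005 [ 2.3713  1.3109 -6.994 ] [ 0.4134 -0.5766 -0.1458]
-136.9016152528798 0.06599168903768272
scene blue_stone []
scene red_stone [(array([0.5258, 0.1713, 0.1233]), 0.41)]
scene brooch [(array([0.5255, 0.1713, 0.1231]), 0.59)]
top blue_stone []
top red_stone []
top brooch [(array([0.5423, 0.139 , 0.1033]), 0.46)]
```

The angle is 223.1° and the target is 223.3°. I lower the pin home, then open.

>>> {"name": "move_arm", "arguments": {
  "increments": "0 0 -2 0 0 0 255;0 0 -2 0 0 0 255;0 0 -2 0 0 0 255;0 0 -2 0 0 0 255;0 0 -0.5 0 0 0 255;0 0 0 0 0 0 255;0 0 0 0 0 0 255;0 0 0 0 0 0 255"
}}

```text
time: 11.07
position: [0.4571, 0.1395, 0.0887]
tool_rot: [-1.159, 2.919, 0.0]
ft_force: [3.5, 1.7, -5.3]
grip_width: 0.207
grip_force: 30.0
```

Run:
```python
from h import *
np.set_printoptions(precision=4,suppress=True)
s=ctrl.get_state(); print(s["position"],s["grip_width"],s["ft_force"],s["torque"])
```

```text
[0.4571 0.1395 0.0887] 0.20704088053758715 [ 3.4839  1.685  -5.2962] [ 0.4135 -0.9249 -0.1482]
```

>>> {"name": "move_arm", "arguments": {
  "increments": "0 0 0 0 0 0 120;0 0 0 0 0 0 120;0 0 0 0 0 0 120;0 0 0 0 0 0 120;0 0 0 0 0 0 120;0 0 0 0 0 0 120;0 0 0 0 0 0 120;0 0 0 0 0 0 120"
}}

```text
time: 11.73
position: [0.4568, 0.1393, 0.0885]
tool_rot: [1.159, -2.92, -0.0]
ft_force: [-0.0, 0.7, 0.3]
grip_width: 0.525
grip_force: 0.0
```

>>> {"name": "move_arm", "arguments": {
  "increments": "0 0 5 0 0 0 90;0 0 15 0 0 0 90;0 0 30 0 0 0 90;0 0 40 0 0 -5 90;0 0 40 0 0 -7 90;0 0 40 0 0 -7 90;0 0 35 0 0 -7 90;0 0 0 0 0 -7 90"
}}

```text
time: 12.4
position: [0.46, 0.1404, 0.3019]
tool_rot: [-0.272, 3.118, 0.007]
ft_force: [0.7, -0.1, -0.2]
grip_width: 0.649
grip_force: 0.0
```

Run:
```python
from h import *
np.set_printoptions(precision=4,suppress=True)
s=ctrl.get_state(); print(s["position"],s["tool_rot"],s["grip_width"],s["ft_force"])
p=ctrl.get_image("wrist"); w=cloud(p)
for nm,lo,hi in(("red",(0,150,100),(6,255,255)),("red2",(174,150,100),(180,255,255)),("blue",(95,80,120),(125,255,255)),("black",(0,0,0),(180,255,45)),("white",(0,0,190),(180,40,255))):
    for c,a,m in blobs(p,lo,hi,(150,30,500,300),25):
        q=w[m]; md=np.nanmedian(q,0)
        if md[2]>.07 and md[2]<.2: print(nm,c,a,md,np.nanpercentile(q[:,2],95))
save(p,"w3",None,1.25)
```

```text
[0.46   0.1404 0.3019] [-0.2717  3.1175  0.0071] 0.6488858948947221 [ 0.7177 -0.1474 -0.163 ]
red [218.4479 156.1227] 163 [0.4735 0.0199 0.0866] 0.11032751263495007
red [322.4805 170.2727] 308 [0.4557 0.1391 0.1491] 0.15054738220049513
red2 [329.4539 219.25  ] 152 [0.5105 0.1563 0.133 ] 0.13467476851256266
blue [367.8377 196.3141] 191 [0.4782 0.1916 0.1329] 0.13468693213901387
blue [215.6777 202.6116] 121 [0.5281 0.0236 0.0929] 0.11104311361669644
black [341.6294 197.8322] 143 [0.4844 0.1647 0.1337] 0.13542995223331766
black [380.8385 217.8   ] 130 [0.4991 0.2102 0.1339] 0.135471088762364
black [368.0167 239.0333] 120 [0.5256 0.202  0.1338] 0.13536605432747667
black [342.8083 240.0417] 120 [0.5315 0.1751 0.1337] 0.13567786682745347
white [386.1333 144.4571] 105 [0.4274 0.209  0.0813] 0.0824082226089007
white [389.7    162.7167] 60 [0.4464 0.2165 0.0863] 0.08751475102414445
white [363.2241 176.2845] 232 [0.4599 0.1834 0.1233] 0.12467856988262435
white [304.3871 175.7097] 31 [0.4791 0.1218 0.0862] 0.08748259967266064
white [405.8349 190.4312] 218 [0.4762 0.243  0.0861] 0.08745470070010505
white [314.4078 203.8436] 179 [0.5001 0.1379 0.1232] 0.12442286960807772
white [398.4298 222.7978] 356 [0.5088 0.2352 0.1225] 0.12603779480783459
white [297.9423 219.2115] 52 [0.5334 0.1223 0.0863] 0.08762418154212763
white [315.5493 244.0563] 142 [0.5628 0.1497 0.0862] 0.10385481203353494
white [354.5074 254.7935] 339 [0.5598 0.1939 0.0874] 0.12440567485278797
```

View pics/w3.png

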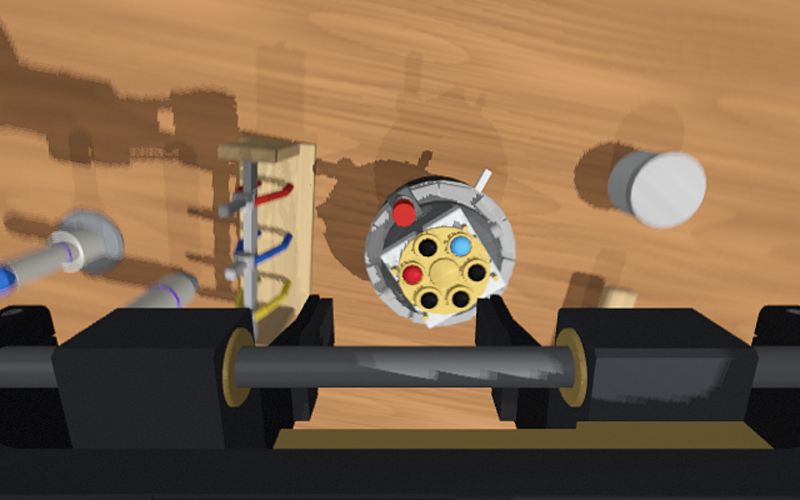

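The wrist view shows the blue stone at (461,246), at the front in line with the white pointer at (483,182). The red stone is in its cup at (412,274) and the knob at (403,212). Its top is at 0.149, the same as before, so the pin is home. Now I move to the lamp.

>>> {"name": "move_arm", "arguments": {
  "increments": "7 -10 5 0 0 -7 90;7 -20 0 0 0 -7 90;7 -20 0 0 0 -7 60;7 -20 0 0 0 -7 60;7 -20 0 0 0 -7 60;7 -20 0 0 0 -7 60;7 -20 0 0 0 -7 60;7 -20 0 0 0 -7 60"
}}

```text
time: 13.12
position: [0.5124, -0.0117, 0.2976]
tool_rot: [-1.224, -2.892, 0.001]
ft_force: [-0.5, 0.3, 0.7]
grip_width: 0.761
grip_force: 0.0
```

>>> {"name": "move_arm", "arguments": {
  "increments": "7 -20 0 0 0 -7 60;7 -20 0 0 0 -7 60;7 -20 0 0 0 -7 60;7 -20 0 0 0 -7 60;7 -20 0 0 0 -7 60;7 -20 0 0 0 -7 60;7 -20 0 0 0 -7 60;7 -20 0 0 0 -7 60"
}}

```text
time: 13.78
position: [0.5685, -0.1715, 0.2975]
tool_rot: [-2.438, -1.979, 0.002]
ft_force: [0.3, -0.2, 0.3]
grip_width: 0.767
grip_force: 0.0
```

>>> {"name": "move_arm", "arguments": {
  "increments": "6 -20 0 0 0 0 60;5 -5 0 0 0 0 60;0 0 0 0 0 0 60;0 0 0 0 0 0 60;0 0 0 0 0 0 60;0 0 0 0 0 0 60;0 0 0 0 0 0 60;0 0 0 0 0 0 60"
}}

```text
time: 14.45
position: [0.5799, -0.1947, 0.2988]
tool_rot: [-2.434, -1.986, -0.001]
ft_force: [-0.8, 0.5, 0.1]
grip_width: 0.765
grip_force: 0.0
```

Run:
```python
from h import *
np.set_printoptions(precision=4,suppress=True)
s=ctrl.get_state(); print(s["time"],s["position"],s["tool_rot"],s["joint_positions"],s["grip_width"])
p=ctrl.get_image("wrist"); w=cloud(p); print(p["position"])
for t in("lamp","charger"): print(t,[(np.round(r["centre"],4),round(r["score"],2),np.round(proj(p,r["centre"]))) for r in ctrl.find_in(t,p)][:3])
for c,a,m in blobs(p,(105,120,60),(130,255,255),(0,0,640,400),25):
    q=w[m]; zt=np.nanpercentile(q[:,2],97); t=q[q[:,2]>zt-.003]; print("bluecap",c,a,zt,t.min(0),t.max(0),t.mean(0))
# cup rim at 44 mm
f=w.reshape(-1,3); t=f[(abs(f[:,2]-.044)<.003)&(np.hypot(f[:,0]-.583,f[:,1]+.195)<.04)]
if len(t)>5: print("rim",len(t),cv2.minEnclosingCircle((t[:,:2]*1e3).astype(np.float32)))
t=f[(f[:,2]>.055)&(f[:,2]<.11)&(np.hypot(f[:,0]-.583,f[:,1]+.195)<.03)]
from scipy.optimize import least_squares
if len(t)>20: print("body",len(t),least_squares(lambda x:np.hypot(t[:,0]-x[0],t[:,1]-x[1])-.013,[.583,-.197],loss="soft_l1",f_scale=.001).x)
save(p,"w4",None,1.25)
```

```text
14.45 [ 0.5799 -0.1947  0.2988] [-2.4345 -1.9857 -0.0011] [-0.2074  0.2304  0.6009  1.3917 -0.1301  1.5585  0.1803] 0.7654425137736085
[ 0.5951 -0.1212  0.4932]
lamp [(array([ 0.6135, -0.0948,  0.168 ]), 0.92, array([338.,  62.])), (array([ 0.5833, -0.1961,  0.1298]), 0.64, array([327., 174.]))]
charger [(array([ 0.5856, -0.1891,  0.0058]), 0.91, array([327., 150.]))]
bluecap [249.1221   7.5954] 131 0.0849387634258543 [ 0.531  -0.0118  0.082 ] [ 0.5372 -0.0099  0.0873] [ 0.5339 -0.0108  0.0842]
bluecap [340.9864  57.5306] 1617 0.1707226704327256 [ 0.5981 -0.1109  0.1677] [ 0.6351 -0.0739  0.1719] [ 0.6165 -0.092   0.1693]
bluecap [329.2379 177.3468] 496 0.13071101451249897 [ 0.5721 -0.2137  0.1277] [ 0.5975 -0.1886  0.1315] [ 0.585  -0.2009  0.1294]
rim 193 ((584.8958740234375, -201.06813049316406), 19.356855392456055)
body 162 [ 0.5849 -0.2017]
```

View pics/w4.png

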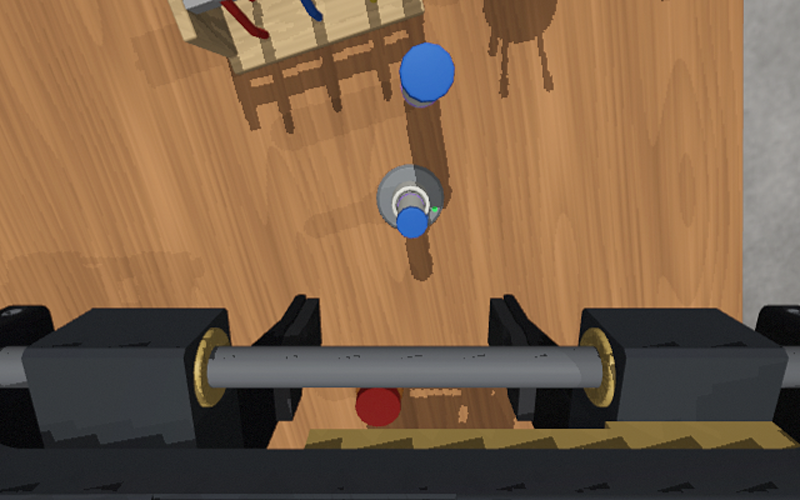

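The wrist view shows the small cap at (412,222) over the grey stand, which is the lamp wanted. The larger look-alike is at (427,72). The lamp axis is at (0.585,-0.2015) with its top at 0.130. I descend.

>>> {"name": "move_arm", "arguments": {
  "increments": "2 -3 -30 0 0 0 60;3 -4 -35 0 0 0 60;0 0 -35 0 0 0 60;0 0 -30 0 0 0 60;0 0 -20 0 0 0 60;0 0 0 0 0 0 60;0 0 0 0 0 0 60;0 0 0 0 0 0 60"
}}

```text
time: 15.27
position: [0.5859, -0.2031, 0.1503]
tool_rot: [2.434, 1.982, 0.002]
ft_force: [0.0, -0.2, 0.2]
grip_width: 0.763
grip_force: 0.0
```

Run:
```python
from h import *
np.set_printoptions(precision=4,suppress=True)
s=ctrl.get_state(); print(s["position"],s["tool_rot"],s["ft_force"])
p=ctrl.get_image("wrist"); w=cloud(p)
for c,a,m in blobs(p,(105,120,60),(130,255,255),(200,60,450,399),25):
    q=w[m]; zt=np.nanpercentile(q[:,2],97); t=q[q[:,2]>zt-.003]; print("bluecap",c,a,zt,t.min(0),t.max(0),t.mean(0))
```

```text
[ 0.5859 -0.2031  0.1503] [2.4343 1.9824 0.0022] [ 0.0114 -0.1888  0.2179]
bluecap [321.2412 215.6849] 1314 0.13061243672780978 [ 0.5722 -0.2139  0.1276] [ 0.5981 -0.1879  0.1315] [ 0.5851 -0.2007  0.1294]
```

>>> {"name": "move_arm", "arguments": {
  "increments": "-1 2 -25 0 0 0 60;0 0 -30 0 0 0 60;0 0 -30 0 0 0 60;0 0 -15 0 0 0 60;0 0 -7 0 0 0 60;0 0 0 0 0 0 60;0 0 0 0 0 0 255;0 0 0 0 0 0 255",
  "grip_force": 25
}}

```text
time: 15.98
position: [0.5856, -0.2013, 0.0438]
tool_rot: [2.434, 1.982, 0.004]
ft_force: [-0.5, 0.1, 0.7]
grip_width: 0.68
grip_force: 0.0
```

>>> {"name": "move_arm", "arguments": {
  "increments": "0 0 0 0 0 0 255;0 0 0 0 0 0 255;0 0 0 0 0 0 255;0 0 0 0 0 0 255;0 0 0 0 0 0 255;0 0 0 0 0 0 255;0 0 0 0 0 0 255;0 0 0 0 0 0 255"
}}

```text
time: 16.65
position: [0.5839, -0.2007, 0.0417]
tool_rot: [2.436, 1.984, 0.0]
ft_force: [0.4, 1.4, 0.2]
grip_width: 0.294
grip_force: 25.0
```

Gripped at 25.6 mm. I lift straight up 200 mm.

>>> {"name": "move_arm", "arguments": {
  "increments": "0 0 5 0 0 0 255;0 0 10 0 0 0 255;0 0 15 0 0 0 255;0 0 20 0 0 0 255;0 0 25 0 0 0 255;0 0 30 0 0 0 255;0 0 30 0 0 0 255;0 0 25 0 0 0 255"
}}

```text
time: 17.32
position: [0.584, -0.2011, 0.2046]
tool_rot: [2.435, 1.982, 0.002]
ft_force: [0.0, -0.9, -1.5]
grip_width: 0.296
grip_force: 25.0
```

>>> {"name": "move_arm", "arguments": {
  "increments": "0 0 25 0 0 0 255;0 0 15 0 0 0 255;0 0 5 0 0 0 255;0 0 0 0 0 0 255;0 0 0 0 0 0 255;0 0 0 0 0 0 255;0 0 0 0 0 0 255;0 0 0 0 0 0 255"
}}

```text
time: 17.98
position: [0.5832, -0.2004, 0.2453]
tool_rot: [-2.435, -1.983, 0.002]
ft_force: [0.4, 0.2, -1.2]
grip_width: 0.291
grip_force: 25.0
```

```bash
cat >> h.py <<'E'
from scipy.optimize import least_squares
def lamp_axis(c0,zlo,zhi):
    T=[]
    for n in("scene","top","wrist"):
        p=ctrl.get_image(n); w=cloud(p).reshape(-1,3); rgb=p["frame"].reshape(-1,3).astype(int)
        m=(w[:,2]>zlo)&(w[:,2]<zhi)&(np.hypot(w[:,0]-c0[0],w[:,1]-c0[1])<.03)&(rgb.max(1)>90)
        t=w[m]; print(n,len(t),np.nanpercentile(t,[0,2,50,98,100],axis=0)[:,2] if len(t) else "")
        if len(t)>40:
            r=least_squares(lambda x:np.hypot(t[:,0]-x[0]-x[2]*(t[:,2]-t[:,2].mean()),t[:,1]-x[1]-x[3]*(t[:,2]-t[:,2].mean()))-.013,[*c0,0,0],loss="soft_l1",f_scale=.001).x; print("axis",r,"at z",t[:,2].mean())
E
python3 - <<'E'
from h import *
np.set_printoptions(precision=4,suppress=True)
s=ctrl.get_state(); print(s["time"],s["position"],s["tool_rot"],s["ft_force"],s["grip_width"])
lamp_axis(s["position"][:2],.2,.28)
E
```

```text
17.9833 [ 0.5832 -0.2004  0.2453] [-2.4349 -1.9827  0.0022] [ 0.4164  0.1779 -1.2369] 0.29068143257654433
scene 133 [0.2163 0.2187 0.2412 0.259  0.2614]
axis [ 0.5821 -0.202   0.0605  0.0103] at z 0.24079513535334657
top 0 
wrist 1347 [0.2164 0.2279 0.2596 0.2795 0.28  ]
axis [ 0.5836 -0.2014  0.0033  0.0075] at z 0.25799852234245596
```

The lens is now at about 0.2155 and the lamp is upright. I carry it across at this height, with pliers up to 0.162.

>>> {"name": "move_arm", "arguments": {
  "increments": "-2 8 0 0 0 0 255;-4 15 0 0 0 0 255;-6 22 0 0 0 0 255;-7 26 0 0 0 0 255;-7 27 0 0 0 0 255;-7 27 0 0 0 0 255;-7 27 0 0 0 0 255;-8 27 0 0 0 0 255"
}}

```text
time: 18.8
position: [0.5352, -0.0198, 0.2467]
tool_rot: [2.436, 1.984, 0.001]
ft_force: [1.0, -0.3, -1.5]
grip_width: 0.293
grip_force: 25.0
```

>>> {"name": "move_arm", "arguments": {
  "increments": "-8 27 0 0 0 0 255;-8 27 0 0 0 0 255;-8 27 0 0 0 0 255;-7 27 0 0 0 0 255;-7 26 0 0 0 0 255;-7 26 0 0 0 0 255;-6 22 0 0 0 0 255;-4 20 0 0 0 0 255"
}}

```text
time: 19.47
position: [0.4795, 0.1826, 0.2467]
tool_rot: [-2.434, -1.986, -0.001]
ft_force: [0.5, 0.5, -0.9]
grip_width: 0.296
grip_force: 25.0
```

>>> {"name": "move_arm", "arguments": {
  "increments": "-2 12 0 0 0 0 255;0 0 0 0 0 0 255;0 0 0 0 0 0 255;0 0 0 0 0 0 255;0 0 0 0 0 0 255;0 0 0 0 0 0 255;0 0 0 0 0 0 255;0 0 0 0 0 0 255"
}}

```text
time: 20.13
position: [0.479, 0.1917, 0.2465]
tool_rot: [2.437, 1.982, -0.0]
ft_force: [-0.5, 0.4, -0.6]
grip_width: 0.292
grip_force: 25.0
```

Run:
```python
from h import *
np.set_printoptions(precision=4,suppress=True)
s=ctrl.get_state(); print(s["time"],s["position"],s["tool_rot"],s["ft_force"],s["grip_width"])
lamp_axis(s["position"][:2],.2,.28)
for n in("scene","wrist"):
  p=ctrl.get_image(n); w=cloud(p)
  for c,a,m in blobs(p,(95,80,100),(125,255,255),(150,30,500,399),8):
    q=w[m]; md=np.nanmedian(q,0)
    if .12<md[2]<.15: print(n,"blue",c,a,md,np.nanpercentile(q,[2,98],axis=0))
```

```text
20.1333 [0.479  0.1917 0.2465] [ 2.4371  1.9822 -0.    ] [-0.4611  0.4137 -0.6178] 0.29157133181338984
scene 165 [0.2189 0.2196 0.2494 0.2739 0.2765]
axis [ 0.4775  0.1902  0.0173 -0.0277] at z 0.24956729649243464
top 9 [0.2335 0.2337 0.2391 0.245  0.2451]
wrist 1301 [0.2164 0.2285 0.26   0.2794 0.28  ]
axis [ 0.479   0.1912 -0.0006  0.0067] at z 0.25834069590180714
scene blue [381.8636 146.    ] 22 [0.4809 0.1896 0.1341] [[0.476  0.1841 0.1296]
 [0.4863 0.196  0.1365]]
wrist blue [323.6254 183.4664] 283 [0.4795 0.1941 0.1329] [[0.4721 0.1862 0.1288]
 [0.487  0.201  0.135 ]]
```

>>> {"name": "move_arm", "arguments": {
  "increments": "0 1.5 -5 0 0 0 255;0 0 -10 0 0 0 255;0 0 -10 0 0 0 255;0 0 -10 0 0 0 255;0 0 -10 0 0 0 255;0 0 -5 0 0 0 255;0 0 0 0 0 0 255;0 0 0 0 0 0 255"
}}

```text
time: 21.05
position: [0.4787, 0.1937, 0.1961]
tool_rot: [2.436, 1.984, -0.001]
ft_force: [0.6, -0.1, -1.1]
grip_width: 0.296
grip_force: 25.0
```

Run:
```python
from h import *
np.set_printoptions(precision=4,suppress=True)
s=ctrl.get_state(); print(s["time"],s["position"],s["tool_rot"],s["ft_force"],s["grip_width"])
lamp_axis(s["position"][:2],.15,.23)
ims=[]
for n in("scene","wrist"):
  p=ctrl.get_image(n); w=cloud(p)
  for c,a,m in blobs(p,(95,80,100),(125,255,255),(150,30,500,399),8):
    q=w[m]; md=np.nanmedian(q,0)
    if .12<md[2]<.15: print(n,"blue",c,a,md,np.nanpercentile(q,[2,98],axis=0))
  # fixed stones -> axis via black blobs
  for c,a,m in blobs(p,(0,0,0),(180,255,45),(150,30,500,399),15):
    md=np.nanmedian(w[m],0)
    if .128<md[2]<.14 and a<600: print(n,"black",c,a,md,ray(p,c,.133))
  u,v=proj(p,[.479,.193,.15]); u=int(u);v=int(v); print(u,v)
  k=5 if n=="scene" else 3; hw,hh=200//k,280//k
  ims.append(cv2.resize(p["frame"][max(0,v-hh):v+hh,max(0,u-hw):u+hw],(400,560),interpolation=cv2.INTER_CUBIC))
cv2.imwrite("pics/f.png",np.hstack(ims)[:,:,::-1])
```

```text
21.05 [0.4787 0.1937 0.1961] [ 2.4361  1.9837 -0.001 ] [ 0.5628 -0.1217 -1.0506] 0.2963272868790762
scene 148 [0.1659 0.1679 0.2001 0.224  0.2268]
axis [ 0.4773  0.1924  0.04   -0.0238] at z 0.19879321171852882
top 7 [0.1831 0.1832 0.1902 0.1937 0.1938]
wrist 1272 [0.1671 0.1777 0.2101 0.2295 0.23  ]
axis [0.4793 0.1931 0.0019 0.0055] at z 0.20828545546335384
scene blue [381.8636 146.    ] 22 [0.4815 0.1902 0.1338] [[0.4753 0.1846 0.1302]
 [0.4868 0.1956 0.1367]]
383 140
wrist blue [323.513  198.0297] 269 [0.4805 0.1969 0.1329] [[0.4719 0.1903 0.1288]
 [0.4872 0.2038 0.1725]]
wrist black [345.2364 172.4424] 330 [0.4998 0.2126 0.1337] [0.4997 0.2123 0.133 ]
wrist black [382.4801 175.9847] 327 [0.5261 0.2044 0.1338] [0.5262 0.2041 0.133 ]
wrist black [396.1518 208.4818] 303 [0.5322 0.1773 0.1337] [0.5324 0.1771 0.133 ]
323 209
```

View pics/f.png

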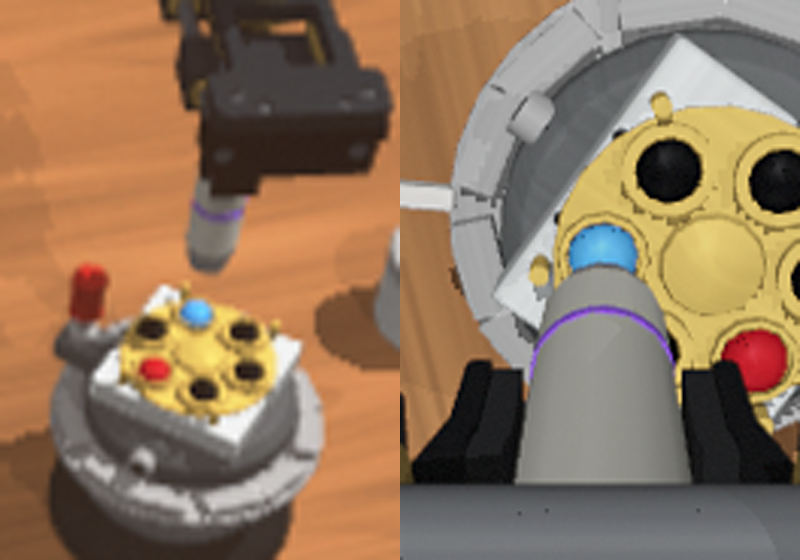

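Both views agree. The lamp is at (0.4793, 0.1931) and the blue stone, from the cup pattern in the same picture, is at (0.4794, 0.1935). In the left view the stone is at (197,313), directly under the lens. I lower the last 21 mm slowly.

>>> {"name": "move_arm", "arguments": {
  "increments": "0 0 -3 0 0 0 255;0 0 -4 0 0 0 255;0 0 -4 0 0 0 255;0 0 -4 0 0 0 255;0 0 -3 0 0 0 255;0 0 -2 0 0 0 255;0 0 -1 0 0 0 255;0 0 0 0 0 0 255"
}}

```text
time: 21.97
position: [0.4787, 0.1938, 0.1752]
tool_rot: [2.436, 1.984, -0.001]
ft_force: [-0.2, -0.1, -2.0]
grip_width: 0.298
grip_force: 25.0
```

>>> {"name": "move_arm", "arguments": {
  "increments": "0 0 0 0 0 0 255;0 0 0 0 0 0 255;0 0 0 0 0 0 255;0 0 0 0 0 0 255;0 0 0 0 0 0 255;0 0 0 0 0 0 255;0 0 0 0 0 0 255;0 0 0 0 0 0 255"
}}

```text
time: 22.63
position: [0.4788, 0.1939, 0.1755]
tool_rot: [2.436, 1.984, 0.0]
ft_force: [-0.5, 0.5, -1.0]
grip_width: 0.293
grip_force: 25.0
```

Run:
```python
from h import *
np.set_printoptions(precision=4,suppress=True)
s=ctrl.get_state(); print(s["time"],s["position"],s["tool_rot"],s["ft_force"],s["grip_width"])
lamp_axis(s["position"][:2],.140,.21)
p=ctrl.get_image("wrist"); w=cloud(p)
for c,a,m in blobs(p,(0,0,0),(180,255,45),(150,30,500,399),15):
    md=np.nanmedian(w[m],0)
    if .128<md[2]<.14 and a<600: print("black",c,a,ray(p,c,.133))
for c,a,m in blobs(p,(95,80,100),(125,255,255),(150,30,500,399),8):
    if .12<np.nanmedian(w[m][:,2])<.15: print("blue",c,a,np.nanmedian(w[m],0))
p=ctrl.get_image("scene"); w=cloud(p)
for c,a,m in blobs(p,(0,150,60),(8,255,255),(340,110,410,170),8): print("redknob",c,a,np.nanpercentile(w[m],[2,50,98],axis=0)[:,2])
```

```text
22.6333 [0.4788 0.1939 0.1755] [2.436  1.9837 0.0001] [-0.4859  0.5034 -1.012 ] 0.29343028658801407
scene 133 [0.1468 0.1526 0.1786 0.2006 0.2099]
axis [ 0.4773  0.1922  0.0258 -0.0024] at z 0.177888154976958
top 2 [0.1646 0.1646 0.165  0.1654 0.1655]
wrist 1346 [0.1468 0.1582 0.1896 0.2093 0.21  ]
axis [0.4789 0.193  0.0014 0.0058] at z 0.18797974861246547
black [347.7544 178.3544] 395 [0.4997 0.2124 0.133 ]
black [388.2481 182.1228] 391 [0.5262 0.2042 0.133 ]
black [402.9    217.2722] 360 [0.5324 0.1772 0.133 ]
blue [324.6825 201.7778] 126 [0.4815 0.1997 0.1318]
redknob [360.0149 141.9552] 67 [0.0371 0.1447 0.1523]
redknob [373.25 157.5 ] 16 [0.1298 0.1338 0.1365]
```

```bash
python3 -c "
from bench import ctrl
print(ctrl.close_job())"
```

```text
the job is handed in; nothing more can be done
None
```

I handed the job in after about 23 s on the robot's clock, and no verdict came back. The head is turned 60° with the blue stone over the pointer and the pin home. The lamp is held upright and centred over the stone, with its lens about 11 mm above it.

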